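Hang the clip pots level on the balance rack

TASK

Hang the two blue clip pots on the balance rack by their bails, one after the other, one on the seat at the left end of the bar and one on the seat at the right end, so that the bar ends up level and both pots hang free and still. Leave the heavier red pot standing where it is.

Things in the scene. Friction and masses are not known exactly. Their poses are not given: they have to be found in the camera images.
- blue_pot_1: Blue open pot of clips, 54 mm wide, 45 mm high, 120 g, upright, yaw within 35 degrees. Origin: centre of underside, z up. Stiff bail of 8 mm rod: legs at x = -31 and 31 mm, opening faces y (54 mm wide, from rim z = 45 mm up to an inverted-V roof, peak z = 99 mm, which rests on the bar). Flat grip tab on top, 26 (x) by 12 mm (y), z = 104 to 146 mm. May go to either end.
- blue_pot_2: Blue open pot of clips, 54 mm wide, 45 mm high, 120 g, upright, yaw within 35 degrees. Origin: centre of underside, z up. Stiff bail of 8 mm rod: legs at x = -31 and 31 mm, opening faces y (54 mm wide, from rim z = 45 mm up to an inverted-V roof, peak z = 99 mm, which rests on the bar). Flat grip tab on top, 26 (x) by 12 mm (y), z = 104 to 146 mm. May go to either end.
- red_pot: Red open pot of clips, 54 mm wide, 45 mm high, 240 g, upright, yaw within 35 degrees. Origin: centre of underside, z up. Stiff bail of 8 mm rod: legs at x = -31 and 31 mm, opening faces y (54 mm wide, from rim z = 45 mm up to an inverted-V roof, peak z = 99 mm, which rests on the bar). Flat grip tab on top, 26 (x) by 12 mm (y), z = 104 to 146 mm. Stays where it is.
- seat_left (a point): Left (+y) seat of the yellow bar (10 mm rod): point on the rod's top, 130 mm from the pivot; moves with the bar. y runs along the bar to the left, z up, x across. Free rod reaches 20 mm inward (black collar, 20 mm across) and 18 mm outward (upturned end, 7 mm above the rod's top, ends 30 mm out). Pass the bail over the end from outside, opening along the bar, then lower.
- seat_right (a point): Right (-y) seat of the same bar, a mirror image of the left one, 130 mm from the pivot; same axes (y still points left, so outward is -y). The rack is fixed: foot 130 x 110 x 14 mm, post in the middle, pivot 175 mm above the desk, forked head up to 189 mm.
- bar (a joint): Tilt of the bar about its pivot (rad): 0 level, positive with the left end up, range -0.3 to 0.3. Empty, it rights itself to level (centring 1.1 N m per rad, damped). One blue pot on a seat tilts it about 0.14 rad (that seat sinks 18 mm, the other rises 18 mm); one at each end bring it back to level.
Things that resemble listed ones, but are neither listed nor needed, are in the scene too. Leave any pink or purple look-alike of the blue_pot_1 alone.

How it is judged (in metres and radians):
On the way:
1. one blue pot hangs released on a seat at one end of the bar (((horizontal distance between blue_pot_1 and seat_left below 0.03 m and z of blue_pot_1 in the frame of seat_left between -0.115 and -0.085 m and angle between blue_pot_1's own z axis and vertical below 0.26 rad and contact force between the fingers and blue_pot_1 below 0.05 N) or (horizontal distance between blue_pot_1 and seat_right below 0.03 m and z of blue_pot_1 in the frame of seat_right between -0.115 and -0.085 m and angle between blue_pot_1's own z axis and vertical below 0.26 rad and contact force between the fingers and blue_pot_1 below 0.05 N) or (horizontal distance between blue_pot_2 and seat_left below 0.03 m and z of blue_pot_2 in the frame of seat_left between -0.115 and -0.085 m and angle between blue_pot_2's own z axis and vertical below 0.26 rad and contact force between the fingers and blue_pot_2 below 0.05 N) or (horizontal distance between blue_pot_2 and seat_right below 0.03 m and z of blue_pot_2 in the frame of seat_right between -0.115 and -0.085 m and angle between blue_pot_2's own z axis and vertical below 0.26 rad and contact force between the fingers and blue_pot_2 below 0.05 N))), for 0.2 s.
At the end, for the whole second after the job is handed in: One blue pot hangs released on each seat: origin within 30 mm horizontally of the seat and 85 to 115 mm below it, tilted under 0.26 rad (15 degrees), slower than 0.05 m/s; bar level within 0.07 rad (4 degrees); red pot never moved more than 20 mm (((horizontal distance between blue_pot_1 and seat_left below 0.03 m and z of blue_pot_1 in the frame of seat_left between -0.115 and -0.085 m and angle between each of blue_pot_1, blue_pot_2's own z axis and vertical below 0.26 rad and contact force between the fingers and blue_pot_1 below 0.05 N and horizontal distance between blue_pot_2 and seat_right below 0.03 m and z of blue_pot_2 in the frame of seat_right between -0.115 and -0.085 m and contact force between the fingers and blue_pot_2 below 0.05 N) or (horizontal distance between blue_pot_1 and seat_right below 0.03 m and z of blue_pot_1 in the frame of seat_right between -0.115 and -0.085 m and angle between each of blue_pot_1, blue_pot_2's own z axis and vertical below 0.26 rad and contact force between the fingers and blue_pot_1 below 0.05 N and horizontal distance between blue_pot_2 and seat_left below 0.03 m and z of blue_pot_2 in the frame of seat_left between -0.115 and -0.085 m and contact force between the fingers and blue_pot_2 below 0.05 N)) and value of joint bar between -0.07 and 0.07 rad and linear speed of each of blue_pot_1, blue_pot_2 below 0.05 m/s); the robot touches nothing.
It fails at once if the red pot is moved by more than 20 mm (distance of red_pot from where it was at the start of the episode above 0.02 m).
It also fails if it takes over 67 s, if anything falls off the work surface, if the arm or the gripper's body presses on something with over 40 N, if the wrist force passes 120 N, or if a joint passes its speed limit or range.

ROBOT

A 6-joint arm with a two-finger parallel gripper is mounted at the origin on a cart in front of the work surface, level with it; the furniture and walls round the work are solid. World frame = base frame: x ahead of the robot, y to its left, z up, the work surface at z = 0. Lengths are in mm, angles in degrees, forces in N, time in s.
With the tool pointing down it reaches from about 350 to 850 mm from the base axis. Payload 8.1 kg.
Tool frame: the origin (TCP) lies at the very end of the fingers, on their centre line; the grasp point (between the pads) lies 19 mm behind it; z points along the fingers, y is the line along which they close (so a half turn about z gives the same grasp; the last joint's range is limited). The gripper opens to 85 mm and grips with 20 to 120 N. Pads are 22 mm wide; open, the fingers measure 114 mm over their backs; the gripper's body (76 mm by 85 mm) begins 54 mm behind the grasp point. The pads swing forward as they close: fully open they stand 13 mm farther back than shut.
Start: joints at [67.3, 7.471, 85.268, -0, 87.261, -4.893], TCP at [183.471, 571.265, 231.292] pointing down, gripper open.
Joint ranges: [-169.43, 169.43], [-51.17, 129.36], [1.28, 143.12], [-76.62, 256.62], [0, 156.53], [-152.29, 152.29]. Speed limits (degrees/s): [136.94, 136.94, 159.86, 180, 180, 180].

INTERFACE

Orientations are given as [roll, pitch, yaw] about the fixed x, y, z axes, in that order (R = Rz(yaw) Ry(pitch) Rx(roll)).
In Python, from bench import r gives the robot as it stands.
- The arm moves only by the shell command python3 -m jog 'ROWS' [FORCE]. ROWS is JSON, a list of rows, each a list of 7 numbers: the turn, a rotation vector about the tool's x, y, z in degrees, then the shift along the tool's x, y, z in mm, then the closure, from -1 (fully open) to 1 (shut), so that 0 is half open. A call has 1 to 5 rows; each row shifts and turns the commanded pose from where the row before left it, along the tool's axes as they then stand; what a row does not reach is not made up. A row lasts 1/10 s, in which the tool goes at most 50 mm and 8.59 degrees, less where a joint would pass 70% of its speed; a pose out of reach is approached as far as the arm can. A call is refused whole if a number of a shift passes 50 or a number of a turn 8.59, either way. A call with a gripper value outside its range is refused whole. The fingers move at their own pace and stop on an object; FORCE is the grip in N (left out, the last holds). Time passes only in rows, so rows that do not move let the fingers close. It gives the time, the measured TCP pose, the force, the opening and the grip force at its end, in the units of the state.
- r.sense(): the state, without advancing time (a new reading comes with each control period).
- r.snapshot(name): name is "scene" or "top"; returns a dict with "pixels" (384x512x3 uint8, red, green, blue), "fx", "fy", "cx", "cy" (pixels), "k1" (the pictures are not rectified: a ray, as slopes to the right and down, at radius r is drawn at 1 + k1 r^2 times it, then the intrinsics apply), "world_to_cam" (4x4, takes a point from world to camera coordinates). Camera axes: x right, y up, looking along -z (the intrinsics and any distortion apply to the point x, -y, -z); pixel columns grow to the right and rows downward; lengths in mm; the calibration is good to about 2 mm. A picture is of the moment at which its call begins. There is no depth.
- r.hand_in(): hands the job in; it is judged then, once.
The state is a dict: "time": time; "joint_pos": joint angles; "qd": joint speeds; "joint_efforts": joint torques, N m; "tool_pos": TCP position; "tcp_rot": TCP orientation; "ft_force": force on the tool from outside, world axes, zero at the start; "wrist_torque": the same for the moment, N m; "finger_gap": finger opening in mm; "grip_force": force on a finger pad.
Only numpy, scipy, OpenCV 4.12 (cv2) and the standard library are available. Lean on these libraries where they do the work, as an engineer would, in place of code of your own. Each camera call takes 0.05 s, during which the arm holds its last target. There are 200 camera calls.

## Working session

There is one attempt and no reset: what is moved stays moved. The work goes in short steps, Python scripts to look and compute and a shell command to move; the robot and the scene stay as the last step left them, time stands still between calls to the robot, and variables do not carry over. Pictures are saved under pics/ and viewed, at most 10 in all, crops included, and the job is handed in when it is done.

```bash
ls; mkdir -p pics
python3 - <<'E'
from bench import r
import cv2,pickle
for n in("scene","top"):
    s=r.snapshot(n); pickle.dump(s,open(n+".pkl","wb")); cv2.imwrite(f"pics/{n}0.png",s["pixels"][:,:,::-1])
    print(n,s["fx"],s["fy"],s["cx"],s["cy"],s["k1"],s["world_to_cam"])
print(r.sense())
E
```

```text
pics
scene 481.74675211010174 481.74675211010174 255.2743530629545 189.99212964620472 -0.020189280304518723 [[ 4.86769788e-01 -8.73418239e-01  1.39912008e-02 -1.74046438e+02]
 [ 4.97208577e-01  2.90200209e-01  8.17659752e-01 -3.56480534e+02]
 [-7.18219190e-01 -3.91055519e-01  5.75531733e-01 -1.14674762e+03]
 [ 0.00000000e+00  0.00000000e+00  0.00000000e+00  1.00000000e+00]]
top 416.25578391556763 416.25578391556763 251.37696391121943 198.4983103813226 -0.1459505770100755 [[-1.61205734e-02 -9.99810222e-01  1.09383741e-02  7.82339771e+01]
 [ 9.86687446e-01 -1.41364971e-02  1.62012477e-01 -5.06880081e+02]
 [-1.61827100e-01  1.34044905e-02  9.86728083e-01 -1.15106039e+03]
 [ 0.00000000e+00  0.00000000e+00  0.00000000e+00  1.00000000e+00]]
{'time': 0.1, 'joint_pos': array([ 6.72999866e+01,  7.51057876e+00,  8.53231075e+01, -1.36490653e-03,
        8.72622636e+01, -4.89187812e+00]), 'qd': array([ 0.09834297, -0.04883139, -0.10817413,  0.10553053,  0.00695353,
        0.05004551]), 'joint_efforts': array([ 1.00459336e-03, -5.70959294e+01, -5.01936471e+01, -2.18212017e-04,
        8.34338396e-03,  1.17024151e-04]), 'tool_pos': array([183.28045484, 570.79795826, 230.35079657]), 'tcp_rot': array([-1.79904283e+02, -6.82392083e-03,  1.62191925e+02]), 'ft_force': array([ 0.50552376, -0.36720204,  0.54604847]), 'wrist_torque': array([-0.01572413,  0.0135091 ,  0.01203911]), 'grip_force': 0.0, 'finger_gap': 85.43205156195356}
```

View pics/scene0.png

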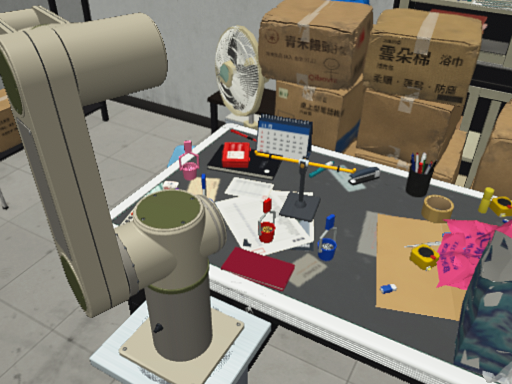

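View pics/top0.png

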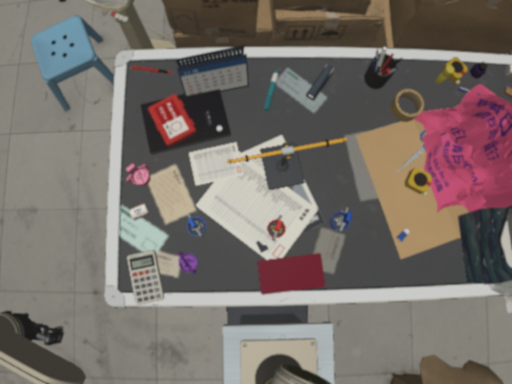

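The scene view shows one blue pot at about (328,240), the red pot at (267,225) and the other blue pot partly hidden at (203,185). The top view shows blue pots at (196,226) and (342,218), red at (276,227), and the yellow bar running from (230,162) to (346,140).

```bash
cat > h.py <<'E'
import numpy as np,cv2,pickle
def cast(s,uv,z):
    uv=np.atleast_2d(uv).astype(float); d=(uv-[s["cx"],s["cy"]])/[s["fx"],s["fy"]]
    x=d.copy()
    for _ in range(20): x=d/(1+s["k1"]*(x**2).sum(1,keepdims=True))
    W=s["world_to_cam"];R=W[:3,:3];o=-R.T@W[:3,3]
    v=np.c_[x[:,0],-x[:,1],-np.ones(len(x))]@R
    return o+v*((z-o[2])/v[:,2])[:,None]
def proj(s,P):
    W=s["world_to_cam"];c=np.atleast_2d(P)@W[:3,:3].T+W[:3,3]
    x=np.c_[c[:,0],-c[:,1]]/-c[:,2:];x=x*(1+s["k1"]*(x**2).sum(1,keepdims=True))
    return x*[s["fx"],s["fy"]]+[s["cx"],s["cy"]]
def mask(s,lo,hi): return cv2.inRange(cv2.cvtColor(s["pixels"],cv2.COLOR_RGB2HSV),np.array(lo),np.array(hi))
E
python3 - <<'E'
from h import *
s=pickle.load(open("top.pkl","rb"));c=pickle.load(open("scene.pkl","rb"))
def crop(s,u,v,w=25,k=10): return cv2.resize(s["pixels"][v-w//2-7:v+w//2+8,u-20:u+20,::-1],(400,(w//2*2+15)*10),interpolation=cv2.INTER_NEAREST)
cv2.imwrite("pics/crops.png",cv2.resize(np.hstack([np.vstack([crop(s,196,226),crop(s,342,218)]),np.vstack([crop(c,203,185),crop(c,328,240)])]),(800,600)))
for n,q in(("top",s),("scene",c)):
    for nm,lo,hi in(("blue",(105,150,50),(125,255,255)),("yel",(18,150,100),(32,255,255))):
        m=mask(q,lo,hi);k,l,st,ce=cv2.connectedComponentsWithStats(m)
        for i in range(1,k):
            if st[i,4]>12: print(n,nm,st[i],ce[i].round(1),cast(q,ce[i],146 if nm=="blue" else 180).round())
E
```

```text
top blue [345 212   7  14  52] [347.8 217.5] [[ 437. -180.  146.]]
top blue [189 219   6   8  31] [191.5 222.3] [[431. 228. 146.]]
top blue [400 233   5   6  16] [402.  235.5] [[ 386. -323.  146.]]
top yel [445  58  17  21 127] [452.6  68.9] [[ 850. -505.  180.]]
top yel [461  63   6   9  27] [464.   67.2] [[ 857. -542.  180.]]
top yel [328 138  18   6  57] [336.5 140.7] [[ 635. -153.  180.]]
top yel [294 142  33   9 112] [310.3 145.7] [[622. -83. 180.]]
top yel [248 150  33   9  88] [266.7 154. ] [[601.  31. 180.]]
top yel [228 158  18   4  28] [237.3 159.6] [[587. 107. 180.]]
top yel [406 168  25  25 269] [416.9 180.4] [[ 527. -362.  180.]]
scene blue [335   0  34   4  69] [355.9   0.8] [[2720.  543.  146.]]
scene blue [259 119  51  16 312] [285.9 127. ] [[845. 148. 146.]]
scene blue [336 141   7  10  39] [339.  145.1] [[819. -64. 146.]]
scene blue [412 155   3  16  37] [412.9 163.2] [[ 831. -311.  146.]]
scene blue [201 174   5  15  47] [203.1 180.5] [[411. 211. 146.]]
scene blue [325 214  10  16 108] [329.6 221.4] [[ 419. -191.  146.]]
scene blue [318 238  19  23 223] [327.3 250.1] [[ 310. -229.  146.]]
scene blue [382 285  10   8  53] [386.7 288.5] [[ 257. -396.  146.]]
scene yel [254 150  16   8  58] [261.2 154. ] [[584. 108. 180.]]
scene yel [271 155  28   8  88] [283.3 158.5] [[595.  36. 180.]]
scene yel [309 162  29   8  94] [322.4 165.4] [[619. -84. 180.]]
scene yel [339 168  17   5  57] [347.7 169.8] [[ 635. -159.  180.]]
scene yel [478 187  34  30 493] [493.7 203.1] [[ 678. -564.  180.]]
scene yel [263 227   6   5  20] [265.1 229.4] [[267. -76. 180.]]
scene yel [410 244  30  26 400] [423.1 257.6] [[ 362. -446.  180.]]
```

View pics/crops.png

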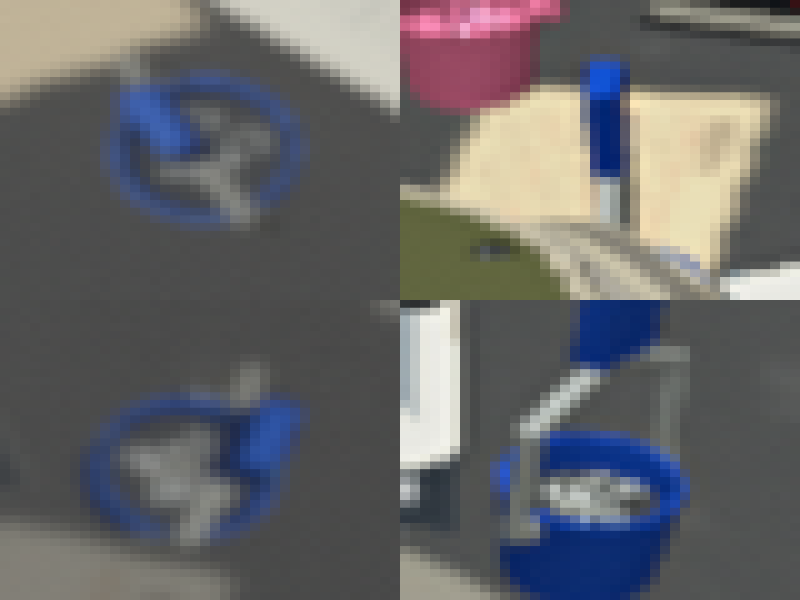

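The crops show both pots upright. The bail legs put the yaw of the +y pot (A) near +31° and the -y pot (B) near -14°.

Run:
```python
from h import *
s=pickle.load(open("top.pkl","rb"));c=pickle.load(open("scene.pkl","rb"))
print("rims",cast(s,[(196,226),(340,220.5)],45).round(1))
print("tabtop A: top,scene",cast(s,[191,221.9],146).round(1),cast(c,[203,175.6],146).round(1))
print("legs A",cast(s,[(200,234.5),(189,216)],60).round(),"B",cast(s,[(346,208.3),(340.5,230)],60).round())
m=mask(s,(105,120,60),(125,255,255));v=cv2.cvtColor(s["pixels"],cv2.COLOR_RGB2HSV)
for n,(u0,v0) in dict(A=(196,226),B=(342,218)).items():
    w=np.zeros_like(m);w[v0-16:v0+17,u0-16:u0+17]=255
    b=((v[...,2]>140)&(m>0)&(w>0)).astype(np.uint8); k,l,st,ce=cv2.connectedComponentsWithStats(b);i=1+st[1:,4].argmax()
    p=np.argwhere(l==i)[:,::-1]; P=cast(s,p,146)[:,:2];C=P-P.mean(0);e,V=np.linalg.eigh(C.T@C)
    print(n,"tab top",P.mean(0).round(1),"n",len(p),"yaw",np.degrees(np.arctan(V[1,1]/V[0,1])).round(1),"len",np.ptp(C@V,axis=0).round())
for n,q in(("top",s),("scene",c)):
    y=mask(q,(18,110,90),(34,255,255));p=np.argwhere(y)[:,::-1]
    P=cast(q,p,176)[:,:2];ok=(abs(P[:,0]-611+.18*(P[:,1]+24))<15)&(abs(P[:,1]+24)<180);P=P[ok]
    vx,vy,x0,y0=cv2.fitLine(P.astype(np.float32),cv2.DIST_L2,0,.01,.01).ravel();d=np.array([vx,vy])*np.sign(vy);t=(P-[x0,y0])@d
    a,b=np.array([x0,y0])+t.min()*d,np.array([x0,y0])+t.max()*d
    print(n,"bar ends",a.round(1),b.round(1),"len",np.ptp(t).round(1),"mid",((a+b)/2).round(1),"yaw",np.degrees(np.arctan2(-d[0],d[1])).round(2))
```

```text
rims [[ 430.8  228.4   45. ]
 [ 440.  -181.5   45. ]]
tabtop A: top,scene [[431.6 229.2 146. ]] [[432.8 226.  146. ]]
legs A [[405. 215.  60.]
 [458. 246.  60.]] B [[ 473. -197.   60.]
 [ 412. -178.   60.]]
A tab top [430.4 228.7] n 30 yaw 33.0 len [ 9. 21.]
B tab top [ 439.8 -181.7] n 21 yaw -19.4 len [ 7. 19.]
top bar ends [ 641.3 -179.8] [583.6 130.8] len 315.9 mid [612.4 -24.5] yaw 10.52
scene bar ends [ 642.6 -178.7] [583.6 137.5] len 321.7 mid [613.1 -20.6] yaw 10.57
```

```bash
cat > go.py <<'E'
# usage: go.py x y z yaw -> tool-frame shift (mm) and tool-z turn (deg) still to go
import sys,numpy as np
from bench import r
from scipy.spatial.transform import Rotation as R
s=r.sense();T=R.from_euler("xyz",s["tcp_rot"],degrees=True);x,y,z,w=map(float,sys.argv[1:5])
G=R.from_euler("xyz",[180,0,w],degrees=True)
print("shift",T.inv().apply(np.array([x,y,z])-s["tool_pos"]).round(1),"turn",np.degrees((T.inv()*G).as_rotvec()).round(1),"pos",s["tool_pos"].round(1),s["tcp_rot"].round(1),"F",s["ft_force"].round(1),"t",s["time"],"gap",round(s["finger_gap"],1),"j",s["joint_pos"].round())
E
python3 -m jog '[[0,0,0,-38,-28,0,-1],[0,0,0,-38,-28,0,-1],[0,0,0,-38,-28,0,-1],[0,0,0,-38,-28,0,-1],[0,0,0,-38,-28,0,-1]]' 40
python3 -m jog '[[0,0,0,-38,-28,0,-1],[0,0,0,-38,-28,0,-1],[0,0,0,-38,-28,0,-1],[0,0,0,-38,-28,0,-1],[0,0,0,0,0,0,-1]]'
python3 -m jog '[[0,0,-8,0,0,0,-1],[0,0,-8,0,0,0,-1],[0,0,-8,0,0,0,-1],[0,0,-8,0,0,0,-1],[0,0,-8,0,0,0,-1]]'
python3 -m jog '[[0,0,-8,0,0,0,-1],[0,0,-2,0,0,0,-1],[0,0,0,0,0,0,-1]]'
python3 go.py 431 228.5 190 212
```

```text
time: 0.6
tool_pos: [322.1, 378.1, 230.9]
tcp_rot: [-180.0, -0.0, 162.2]
ft_force: [0.9, 0.1, 0.6]
finger_gap: 85.6
grip_force: 0.0
time: 1.1
tool_pos: [434.5, 222.2, 230.9]
tcp_rot: [-179.9, 0.1, 161.8]
ft_force: [-1.0, 1.2, 0.3]
finger_gap: 85.9
grip_force: 0.0
time: 1.6
tool_pos: [431.5, 227.2, 230.9]
tcp_rot: [180.0, -0.1, -157.5]
ft_force: [1.0, 0.2, 0.5]
finger_gap: 85.4
grip_force: 0.0
time: 1.9
tool_pos: [431.5, 227.1, 230.9]
tcp_rot: [180.0, -0.0, -147.8]
ft_force: [0.3, -0.3, 0.1]
finger_gap: 85.5
grip_force: 0.0
shift [-0.3  1.4 40.9] turn [ 0.  -0.   0.2] pos [431.5 227.1 230.9] [ 180.    -0.  -147.8] F [ 0.3 -0.3  0.1] t 1.9 gap 85.5 j [  22.  -10.  103.    0.   88. -101.]
```

```bash
python3 -m jog '[[0,0,0,0,1.4,40,-1],[0,0,0,0,0,40,-1],[0,0,0,0,0,25,-1],[0,0,0,0,0,15,-1],[0,0,0,0,0,0,-1]]' 40
python3 -m jog '[[0,0,0,0,0,0,0],[0,0,0,0,0,0,0.5],[0,0,0,0,0,0,1],[0,0,0,0,0,0,1],[0,0,0,0,0,0,1]]' 40
python3 -m jog '[[0,0,0,0,0,0,1],[0,0,0,0,0,0,1],[0,0,0,0,0,0,1],[0,0,0,0,0,0,1],[0,0,0,0,0,0,1]]' 40
python3 -m jog '[[0,0,0,0,0,-10,1],[0,0,0,0,0,-30,1],[0,0,0,0,0,-40,1],[0,0,0,0,0,-30,1],[0,0,0,0,0,0,1]]' 40
python3 go.py 578 165 250 190.5
python3 - <<'E'
from h import *
from bench import r
I=[r.snapshot(n) for n in("scene","top")]
cv2.imwrite("pics/g1.png",np.vstack([cv2.resize(I[0]["pixels"][100:250,130:330,::-1],(400,300)),cv2.resize(I[1]["pixels"][130:280,140:340,::-1],(400,300))]))
E
```

```text
time: 2.4
tool_pos: [429.5, 227.5, 109.0]
tcp_rot: [180.0, -0.2, -147.8]
ft_force: [-1.6, 0.5, 0.2]
finger_gap: 85.1
grip_force: 0.0
time: 2.9
tool_pos: [431.7, 228.1, 112.0]
tcp_rot: [-180.0, 0.1, -147.8]
ft_force: [0.3, -0.5, 2.1]
finger_gap: 12.6
grip_force: 4.4
time: 3.4
tool_pos: [431.8, 228.1, 112.0]
tcp_rot: [-180.0, 0.1, -147.8]
ft_force: [0.5, -0.4, 5.4]
finger_gap: 11.5
grip_force: 41.3
time: 3.9
tool_pos: [433.5, 229.0, 226.9]
tcp_rot: [-179.9, 0.5, -147.8]
ft_force: [0.3, -0.8, -0.9]
finger_gap: 11.4
grip_force: 40.4
shift [ -88.4 -131.1  -22.2] turn [ 0.   0.5 21.7] pos [433.5 229.  226.9] [-179.9    0.5 -147.8] F [ 0.3 -0.8 -0.9] t 3.9 gap 11.4 j [  22.  -10.  103.    0.   87. -100.]
```

View pics/g1.png

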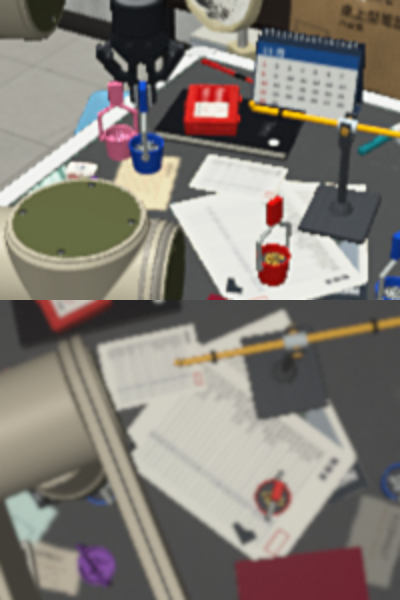

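```bash
python3 -m jog '[[0,0,7.2,0,0,0,1],[0,0,7.2,0,0,0,1],[0,0,7.2,0,0,0,1],[0,0,0,0,0,0,1]]' 40
python3 -m jog '[[0,0,0,-22,-14,2,1],[0,0,0,-33,-21,3,1],[0,0,0,-33,-21,3,1],[0,0,0,-22,-14,2,1],[0,0,0,-20,-14,2,1]]' 40
python3 -m jog '[[0,0,0,0,0,0,1],[0,0,0,0,0,0,1]]'
python3 go.py 577 170 214 190.5
python3 go.py 589 106 214 190.5
python3 - <<'E'
from h import *
from bench import r
I=[r.snapshot(n) for n in("scene","top")]
cv2.imwrite("pics/g2.png",np.vstack([cv2.resize(I[0]["pixels"][80:230,180:380,::-1],(400,300)),cv2.resize(I[1]["pixels"][90:240,160:360,::-1],(400,300))]))
E
```

```text
time: 4.4
tool_pos: [430.1, 227.5, 219.1]
tcp_rot: [-180.0, -0.2, -169.5]
ft_force: [-0.5, -0.6, -2.0]
finger_gap: 11.4
grip_force: 40.3
time: 4.9
tool_pos: [574.9, 168.4, 207.2]
tcp_rot: [180.0, -0.2, -169.2]
ft_force: [0.3, 0.5, -0.6]
finger_gap: 11.4
grip_force: 40.4
time: 5.1
tool_pos: [573.7, 168.9, 207.6]
tcp_rot: [180.0, -0.2, -169.3]
ft_force: [-0.7, 0.8, -1.5]
finger_gap: 11.8
grip_force: 40.4
shift [-3.4  0.5 -6.4] turn [ 0.  -0.2  0.2] pos [573.7 168.9 207.6] [ 180.    -0.2 -169.3] F [-0.7  0.8 -1.5] t 5.1 gap 11.8 j [ 11.   8.  87.   0.  85. -89.]
shift [ -3.3 -64.7  -6.4] turn [ 0.  -0.2  0.2] pos [573.7 168.9 207.6] [ 180.    -0.2 -169.3] F [-0.7  0.8 -1.5] t 5.1 gap 11.8 j [ 11.   8.  87.   0.  85. -89.]
```

View pics/g2.png

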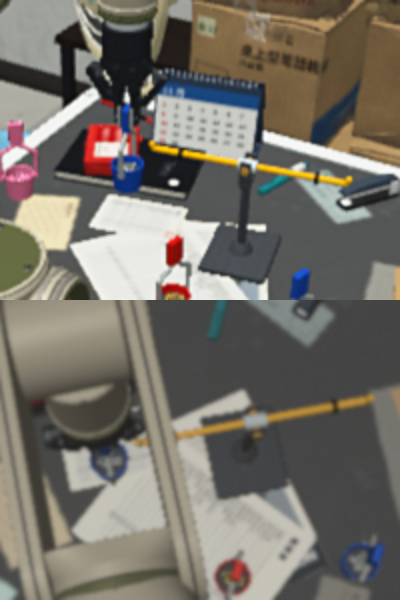

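```bash
python3 -m jog '[[0,0,0,-3.4,0,-6.5,1],[0,0,0,0,-10,0,1],[0,0,0,0,-15,0,1],[0,0,0,0,-15,0,1],[0,0,0,0,-15,0,1]]' 40
python3 -m jog '[[0,0,0,0,-10,0,1],[0,0,0,0,0,0,1],[0,0,0,0,0,0,1]]'
python3 go.py 589 106 193 190.5
python3 - <<'E'
from h import *
from bench import r
I=[r.snapshot(n) for n in("scene","top")]
cv2.imwrite("pics/g3.png",np.vstack([cv2.resize(I[0]["pixels"][110:210,220:353,::-1],(400,300)),cv2.resize(I[1]["pixels"][100:200,180:313,::-1],(400,300))]))
E
```

```text
time: 5.7
tool_pos: [588.1, 114.1, 215.8]
tcp_rot: [-180.0, -0.0, -169.4]
ft_force: [-0.7, -0.4, -1.2]
finger_gap: 11.5
grip_force: 40.4
time: 6.0
tool_pos: [589.8, 105.7, 215.7]
tcp_rot: [180.0, -0.0, -169.5]
ft_force: [0.7, -0.6, -1.4]
finger_gap: 11.4
grip_force: 40.4
shift [ 0.7  0.5 22.7] turn [ 0. -0.  0.] pos [589.8 105.7 215.7] [ 180.    -0.  -169.5] F [ 0.7 -0.6 -1.4] t 6.0 gap 11.4 j [  5.   8.  87.   0.  86. -95.]
```

View pics/g3.png

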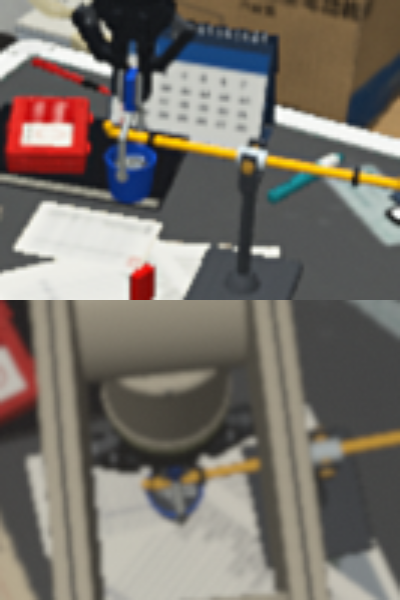

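The bar passes through the bail: in the scene crop the end is at (107,127) and the collar at (150,138), with the bail between them. Next I lower with the bar to its expected sag and release.

```bash
python3 -m jog '[[0,0,0,0,0,10,1],[0,0,0,0,0,10,1],[0,0,0,0,0,5,1],[0,0,0,0,0,5,1],[0,0,0,0,0,5,1]]' 40
python3 -m jog '[[0,0,0,0,0,3,1],[0,0,0,0,0,0,1],[0,0,0,0,0,0,1],[0,0,0,0,0,0,1]]'
python3 -m jog '[[0,0,0,0,0,0,0.7],[0,0,0,0,0,0,0.6],[0,0,0,0,0,0,0.5],[0,0,0,0,0,0,0.5],[0,0,0,0,0,0,0.5]]'
python3 -m jog '[[0,0,0,0,0,-5,0.5],[0,0,0,0,0,-10,0.5],[0,0,0,0,0,-20,0.5],[0,0,0,0,0,-30,0.5],[0,0,0,0,0,-20,0]]'
python3 go.py 440 -181.7 231 162
python3 - <<'E'
from h import *
from bench import r
I=[r.snapshot(n) for n in("scene","top")]
cv2.imwrite("pics/g4.png",np.vstack([cv2.resize(I[0]["pixels"][110:210,220:353,::-1],(400,300)),cv2.resize(I[1]["pixels"][100:250,180:380,::-1],(400,300))]))
E
```

```text
time: 6.6
tool_pos: [589.4, 106.1, 180.1]
tcp_rot: [180.0, -0.1, -169.4]
ft_force: [-1.2, -0.2, -0.1]
finger_gap: 11.1
grip_force: 40.5
time: 7.0
tool_pos: [589.9, 106.0, 178.2]
tcp_rot: [180.0, 0.0, -169.4]
ft_force: [-0.7, 0.3, -1.1]
finger_gap: 11.6
grip_force: 40.5
time: 7.5
tool_pos: [589.9, 106.0, 177.9]
tcp_rot: [180.0, 0.0, -169.4]
ft_force: [0.0, -0.1, -0.4]
finger_gap: 21.2
grip_force: 0.0
time: 8.0
tool_pos: [590.4, 106.0, 266.1]
tcp_rot: [-180.0, 0.2, -169.4]
ft_force: [0.9, 0.3, 0.2]
finger_gap: 34.6
grip_force: 0.0
shift [ 200.9 -255.2   34.6] turn [ 0.   0.2 28.6] pos [590.4 106.  266.1] [-180.     0.2 -169.4] F [0.9 0.3 0.2] t 8.0 gap 34.6 j [  5.   7.  83.  -0.  91. -95.]
```

View pics/g4.png

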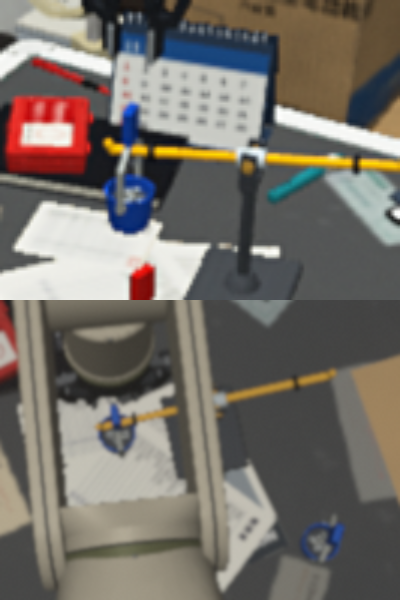

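Pot A hangs released on the left seat, with the bail at crop (122,170) between end and collar. Now for pot B.

```bash
python3 -m jog '[[0,0,0,25,-32,0,-1],[0,0,0,25,-32,0,-1],[0,0,0,25,-32,0,-1],[0,0,0,25,-32,5,-1],[0,0,0,25,-32,5,-1]]' 40
python3 -m jog '[[0,0,0,25,-32,5,-1],[0,0,0,25,-32,5,-1],[0,0,0,25,-32,5,-1],[0,0,7,0,0,0,-1],[0,0,7,0,0,0,-1]]'
python3 -m jog '[[0,0,7,0,0,0,-1],[0,0,7.6,0,0,0,-1],[0,0,0,0,0,0,-1],[0,0,0,0,0,0,-1]]'
python3 go.py 440 -181.7 112 162
```

```text
time: 8.6
tool_pos: [495.3, -75.4, 252.5]
tcp_rot: [-180.0, 0.0, -169.4]
ft_force: [0.4, -0.6, -0.1]
finger_gap: 85.1
grip_force: 0.0
time: 9.1
tool_pos: [439.2, -183.6, 237.2]
tcp_rot: [180.0, -0.0, 176.2]
ft_force: [0.1, 0.6, 0.4]
finger_gap: 85.2
grip_force: 0.0
time: 9.5
tool_pos: [440.1, -182.3, 237.5]
tcp_rot: [180.0, -0.0, 162.2]
ft_force: [0.4, 0.7, 0.2]
finger_gap: 85.3
grip_force: 0.0
shift [  0.2   0.6 125.5] turn [ 0.  -0.   0.2] pos [ 440.1 -182.3  237.5] [180.   -0.  162.2] F [0.4 0.7 0.2] t 9.5 gap 85.3 j [ -29.  -12.  104.   -0.   88. -101.]
```

```bash
python3 -m jog '[[0,0,0,0,0.6,40,-1],[0,0,0,0,0,40,-1],[0,0,0,0,0,30,-1],[0,0,0,0,0,15,-1],[0,0,0,0,0,0,-1]]' 40
python3 -m jog '[[0,0,0,0,0,0,0],[0,0,0,0,0,0,0.5],[0,0,0,0,0,0,1],[0,0,0,0,0,0,1],[0,0,0,0,0,0,1]]' 40
python3 -m jog '[[0,0,0,0,0,0,1],[0,0,0,0,0,0,1],[0,0,0,0,0,0,1],[0,0,0,0,0,0,1],[0,0,0,0,0,0,1]]' 40
python3 go.py 440 -181.7 112 162
python3 -m jog '[[0,0,0,0,0,-10,1],[0,0,0,0,0,-40,1],[0,0,0,0,0,-45,1],[0,0,0,0,0,-35,1],[0,0,0,0,0,0,1]]' 40
python3 -m jog '[[0,0,-7,0,0,0,1],[0,0,-7,0,0,0,1],[0,0,-7,0,0,0,1],[0,0,-7.3,0,0,0,1],[0,0,0,0,0,0,1]]' 40
python3 go.py 648 -216 238 190.5
```

```text
time: 10.0
tool_pos: [438.4, -180.6, 109.7]
tcp_rot: [179.9, -0.3, 162.2]
ft_force: [-0.1, -0.1, -0.2]
finger_gap: 85.6
grip_force: 0.0
time: 10.5
tool_pos: [440.8, -182.0, 113.4]
tcp_rot: [-180.0, 0.1, 162.0]
ft_force: [-0.1, 1.2, 0.6]
finger_gap: 12.6
grip_force: 0.8
time: 11.0
tool_pos: [440.9, -182.2, 113.5]
tcp_rot: [-180.0, 0.1, 162.0]
ft_force: [-0.4, -1.4, 4.8]
finger_gap: 11.3
grip_force: 40.3
shift [1.  0.2 1.5] turn [-0.   0.1 -0. ] pos [ 440.9 -182.2  113.5] [-1.80e+02  1.00e-01  1.62e+02] F [-0.4 -1.4  4.8] t 11.0 gap 11.3 j [ -29.   -7.  112.   -0.   75. -101.]
time: 11.5
tool_pos: [442.8, -183.0, 249.3]
tcp_rot: [-179.9, 0.5, 162.0]
ft_force: [1.2, -1.0, -1.4]
finger_gap: 11.7
grip_force: 39.4
time: 12.0
tool_pos: [439.8, -181.4, 241.8]
tcp_rot: [179.9, -0.1, -169.6]
ft_force: [-0.6, -0.5, -2.4]
finger_gap: 11.4
grip_force: 39.4
shift [-198.5  -71.6    3.4] turn [ 0.1 -0.1 -0.1] pos [ 439.8 -181.4  241.8] [ 1.799e+02 -1.000e-01 -1.696e+02] F [-0.6 -0.5 -2.4] t 12.0 gap 11.4 j [ -29.  -12.  103.    0.   89. -129.]
```

```bash
python3 -m jog '[[0,0,0,-15,-20,0,1],[0,0,0,-25,-30,0,1],[0,0,0,-35,-21.6,0,1],[0,0,0,-40,0,0,1],[0,0,0,-40,0,0,1]]' 40
python3 -m jog '[[0,0,0,-28,0,2,1],[0,0,0,-15.5,0,1.5,1],[0,0,0,0,0,0,1],[0,0,0,0,0,0,1]]'
python3 go.py 648 -216 236 190.5
python3 go.py 636 -149.5 236 190.5
python3 - <<'E'
from h import *
from bench import r
I=[r.snapshot(n) for n in("scene","top")]
cv2.imwrite("pics/g5.png",np.vstack([cv2.resize(I[0]["pixels"][110:230,240:400,::-1],(400,300)),cv2.resize(I[1]["pixels"][80:200,230:390,::-1],(400,300))]))
E
```

```text
time: 12.5
tool_pos: [606.6, -225.0, 241.7]
tcp_rot: [179.9, -0.1, -170.1]
ft_force: [0.9, -1.0, -0.2]
finger_gap: 11.7
grip_force: 39.5
time: 12.9
tool_pos: [647.9, -216.6, 238.2]
tcp_rot: [179.9, -0.1, -169.8]
ft_force: [0.5, 0.2, -0.6]
finger_gap: 11.5
grip_force: 39.5
shift [-0.2  0.6  2.2] turn [ 0.1 -0.1 -0.3] pos [ 647.9 -216.6  238.2] [ 1.799e+02 -1.000e-01 -1.698e+02] F [ 0.5  0.2 -0.6] t 12.9 gap 11.5 j [ -23.   20.   70.   -0.   90. -123.]
shift [-0.2 68.2  2.3] turn [ 0.1 -0.1 -0.3] pos [ 647.9 -216.6  238.2] [ 1.799e+02 -1.000e-01 -1.698e+02] F [ 0.5  0.2 -0.6] t 12.9 gap 11.5 j [ -23.   20.   70.   -0.   90. -123.]
```

View pics/g5.png

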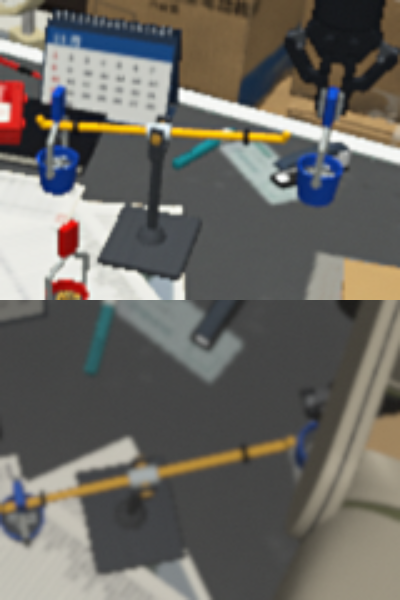

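```bash
python3 -m jog '[[0,0,0,0,10,1,1],[0,0,0,0,15,0,1],[0,0,0,0,15,0,1],[0,0,0,0,15,0,1],[0,0,0,0,10,0,1]]' 40
python3 -m jog '[[0,0,0,0,3,0,1],[0,0,0,0,0,0,1],[0,0,0,0,0,0,1]]'
python3 go.py 636 -149.5 195 190.5
python3 - <<'E'
from h import *
from bench import r
I=[r.snapshot(n) for n in("scene","top")]
cv2.imwrite("pics/g6.png",np.vstack([cv2.resize(I[0]["pixels"][110:230,240:400,::-1],(400,300)),cv2.resize(I[1]["pixels"][80:200,230:390,::-1],(400,300))]))
E
```

```text
time: 13.5
tool_pos: [636.6, -150.7, 238.6]
tcp_rot: [180.0, 0.0, -169.6]
ft_force: [0.4, -1.0, -0.6]
finger_gap: 11.4
grip_force: 39.6
time: 13.8
tool_pos: [636.5, -150.2, 238.3]
tcp_rot: [-180.0, 0.0, -169.7]
ft_force: [-0.0, 0.2, -1.4]
finger_gap: 11.7
grip_force: 39.6
shift [ 0.3  0.7 43.3] turn [-0.   0.  -0.2] pos [ 636.5 -150.2  238.3] [-180.     0.  -169.7] F [-0.   0.2 -1.4] t 13.8 gap 11.7 j [ -18.   16.   75.   -0.   89. -118.]
```

View pics/g6.png

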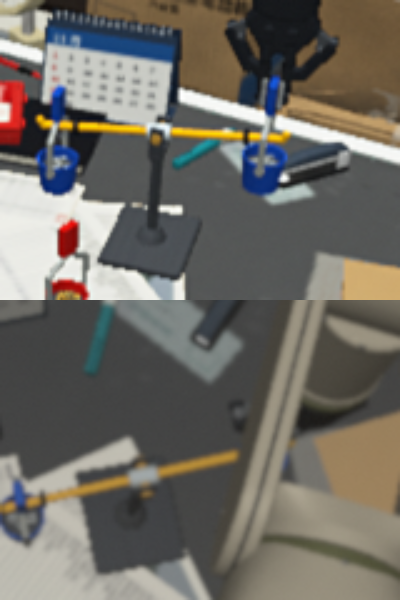

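The bail now straddles the right arm of the bar, at crop (265,130) between the collar (248,138) and the end (288,135). Lowering.

```bash
python3 -m jog '[[0,0,0,0,0,10,1],[0,0,0,0,0,10,1],[0,0,0,0,0,5,1],[0,0,0,0,0,5,1],[0,0,0,0,0,5,1]]' 40
python3 -m jog '[[0,0,0,0,0,5,1],[0,0,0,0,0,3,1],[0,0,0,0,0,0,1],[0,0,0,0,0,0,1],[0,0,0,0,0,0,1]]'
python3 -m jog '[[0,0,0,0,0,0,0.7],[0,0,0,0,0,0,0.6],[0,0,0,0,0,0,0.5],[0,0,0,0,0,0,0.5],[0,0,0,0,0,0,0.5]]'
python3 -m jog '[[0,0,0,0,0,-5,0.5],[0,0,0,0,0,-10,0.5],[0,0,0,0,0,-20,0.5],[0,0,0,0,0,-30,0.5],[0,0,0,0,0,-30,0.5]]'
python3 -m jog '[[0,0,0,0,0,-30,0.5],[0,0,0,0,0,0,0.5],[0,0,0,0,0,0,0.5],[0,0,0,0,0,0,0.5],[0,0,0,0,0,0,0.5]]'
python3 -m jog '[[0,0,0,0,0,0,0.5],[0,0,0,0,0,0,0.5],[0,0,0,0,0,0,0.5],[0,0,0,0,0,0,0.5],[0,0,0,0,0,0,0.5]]'
python3 - <<'E'
from h import *
from bench import r
I=[r.snapshot(n) for n in("scene","top")]
cv2.imwrite("pics/g7.png",np.vstack([cv2.resize(I[0]["pixels"][110:230,240:400,::-1],(400,300)),cv2.resize(I[1]["pixels"][80:200,230:390,::-1],(400,300))]))
E
```

```text
time: 14.4
tool_pos: [636.2, -150.1, 202.7]
tcp_rot: [-180.0, -0.0, -169.7]
ft_force: [-1.1, -0.6, 0.9]
finger_gap: 11.1
grip_force: 39.7
time: 14.9
tool_pos: [636.4, -149.8, 195.6]
tcp_rot: [180.0, 0.0, -169.7]
ft_force: [-1.6, -1.2, 0.3]
finger_gap: 11.7
grip_force: 39.7
time: 15.4
tool_pos: [636.5, -149.9, 195.4]
tcp_rot: [-180.0, 0.0, -169.7]
ft_force: [-1.3, -0.3, -0.6]
finger_gap: 21.2
grip_force: 0.0
time: 15.9
tool_pos: [636.2, -149.9, 291.9]
tcp_rot: [180.0, -0.0, -169.7]
ft_force: [0.7, 0.1, 0.7]
finger_gap: 21.5
grip_force: 0.0
time: 16.4
tool_pos: [635.8, -149.8, 318.6]
tcp_rot: [179.9, -0.1, -169.7]
ft_force: [-0.2, -0.3, -0.8]
finger_gap: 21.4
grip_force: 0.0
time: 16.9
tool_pos: [636.4, -149.9, 320.3]
tcp_rot: [180.0, -0.0, -169.7]
ft_force: [-0.3, -0.1, -0.0]
finger_gap: 21.6
grip_force: 0.0
```

View pics/g7.png

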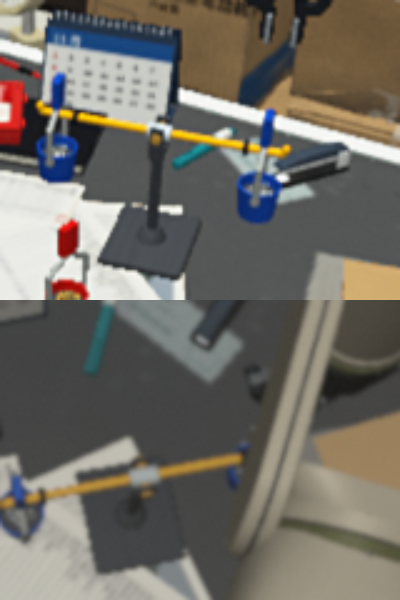

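Both pots hang upright and the bar's slope in the image (0.177) matches its empty level state (0.18). One check that they are still, then I hand in.

```bash
python3 -c "
from h import *
from bench import r
pickle.dump(r.snapshot('scene'),open('a.pkl','wb'))"
python3 -m jog '[[0,0,0,0,0,0,0.5],[0,0,0,0,0,0,0.5],[0,0,0,0,0,0,0.5],[0,0,0,0,0,0,0.5],[0,0,0,0,0,0,0.5]]' >/dev/null
python3 - <<'E'
from h import *
from bench import r
a=pickle.load(open('a.pkl','rb'));b=r.snapshot('scene')
d=np.abs(a["pixels"][140:215,240:360].astype(int)-b["pixels"][140:215,240:360]).max(2);print("changed px",(d>40).sum())
if (d>40).sum()<15: print(r.hand_in())
E
```

```text
changed px 0
the job is handed in; nothing more can be done
None
```

Both blue pots are hanging released and still on the two seats, the bar looks level in the camera images, and the red pot was never touched; I handed the job in at about 17.5 s, but `r.hand_in()` returned no verdict.

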